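# Fit the return spring of a desk hand press

### The job

The hand press on the desk is missing its return spring. Thread the loose coil spring, tang end up, down over the press's upright rod until it sits fully home on its seat, twisting it a little if it snags. Then swing the open arm over onto the spring, push its pad all the way down and hold it there for about half a second, and let the spring lift it again; leave the other things on the desk where they are.

Things in the scene. Friction and masses are not known exactly. Their poses are not given: they have to be found in the camera images.
- spring: Bare steel coil spring standing upright, left or right of the press, turned any way. Outer diameter 31 mm, inner 24 mm, free height 57 mm, wire 3.2 mm, about 58 g, 400 N/m, squeezes up to 16 mm. Origin: centre of its underside; z up its axis; x points from the axis to the side where the top end's tang is rooted. Grip it from above across its outside, on the upper half.
- spring_top (a point): Centre of the spring's top end, 57 mm above its underside when free. There the wire is bent inward as a straight tang on the +x side, ending 4.8 mm short of the axis. The spring goes home only with this tang beside one of the rod's wide flats: spring x within about 0.5 rad of the seat's +y or -y (either). Else it snags about 22 mm above the seat, tang on the rod end, until twisted.
- seat (a point): Centre of the round spring seat at the foot of the press's rod, 28 mm above the desk; the spring's underside ends here. The press is bolted down, grey base 215 x 90 x 20 mm. z up; x from rod to arm hinge, away from the robot, turned up to 0.3 rad; y left. The upright rod is a steel bar 18 mm along x, 6 mm along y, 76 mm tall, its end rounded over 3 mm.
- rod_top (a point): Centre of the upper end of the rod, 76 mm above the seat.
- hinge (a point): Centre of the hinge pin of the press arm, 100 mm from the rod along the seat's x and 74 mm above the desk. Its grey cheeks reach 88 mm above the desk.
- pad (a point): Centre of the upper face of the rubber pad (32 x 40 mm) at the arm's free end, 147 mm from the hinge and 8.5 mm off the arm's line through the pin; z is the face's normal (up when the arm is level), x along the arm to the hinge. The arm is 40 mm wide, 8 mm thick (12 at the pad), ends 164 mm from the hinge and has a slot 20 mm wide for the rod.
- press_arm (a joint): Arm angle in rad: 0 level, fully pressed (hard stop); about 0.13 resting on the seated spring; 1.57 upright; 1.7 to 1.95 at the start, leaning away from the robot, its end about 0.23 m above the desk. Push its far side near the end toward the robot: it holds within some 0.4 rad of upright, then falls slowly. 120 g. Pressing the pad down takes about 3 N; released, it rises.
- torch: Black pocket torch standing on the desk, 29 mm diameter, 76 mm tall, in the other of the two places. Not needed. Origin: centre of its underside.
- screwdriver: Screwdriver lying on the desk, 211 mm long along its y, 28 mm wide. Not needed. Origin: middle of its underside.
- staples_box: Small carton of staples, 62 x 48 x 26 mm. Not needed. Origin: centre of its underside.
- tape_roll: Roll of black tape lying flat, 59 mm diameter, 19 mm high. Not needed. Origin: centre of its underside.
- sticky_pad: Pad of sticky notes, 76 x 50 x 14 mm. Not needed. Origin: centre of its underside.
Not all that is in view belongs to the job. Several things look just like the spring: the one meant starts farthest to the robot's left.

How it is judged:
By the outcome, as a careful person would: the job done as asked, in the order asked, and still so for the second after the job is handed in, with the robot touching nothing.
It also fails if it takes over 64 s, if anything falls off the work surface, if the arm or the gripper's body presses on something with over 40 N, if the wrist force passes 120 N, or if a joint passes its speed limit or range.

### The arm

A 6-joint arm with a two-finger parallel gripper is mounted at the origin on a cart in front of the work surface, level with it; the furniture and walls round the work are solid. World frame = base frame: x ahead of the robot, y to its left, z up, the work surface at z = 0. Lengths are in m, angles in rad, forces in N, time in s.
With the tool pointing down it reaches from about 0.25 to 0.775 m from the base axis. Payload 4 kg.
Tool frame: the origin (TCP) lies on the front face of the gripper's body, between the roots of the fingers; the fingertips stand ahead of it and the grasp point (between the pads) lies 54 mm ahead of it (manip.tcp_to_tips is the z of the fingertips in the tool frame, in m); z points along the fingers, y is the line along which they close (so a half turn about z gives the same grasp; the last joint's range is limited). The gripper opens to 85 mm and grips with 20 to 120 N. Pads are 22 mm wide; open, the fingers measure 114 mm over their backs; the gripper's body (76 mm by 85 mm) begins 54 mm behind the grasp point. The pads swing forward as they close: fully open they stand 13 mm farther back than shut.
Start: joints at [1.091, 0.087, 1.371, -0, 1.684, -0.103], TCP at [0.202, 0.511, 0.304] pointing down, gripper open.
Joint ranges: [-3.1, 3.1], [-0.76, 2.03], [0.27, 2.55], [-1.08, 4.22], [0.17, 2.65], [-2.57, 2.57]. Speed limits (rad/s): [2.79, 2.79, 3.14, 3.14, 3.14, 3.14].

### API

Orientations are given as a rotation vector (axis times angle).
In Python, from plant import manip gives the robot as it stands.
- The arm moves only by the tool arm_command, never from a script. Its argument "increments" is text: rows parted by semicolons, each of 5 numbers parted by spaces: the finger opening in cm, from 0 to 8.54, then the shift along the world's x, y, z in cm, then the turn about the world's z in rad. A call has 1 to 8 rows; each row shifts and turns the commanded pose from where the row before left it; what a row does not reach is not made up. A row lasts 1/10 s, in which the tool goes at most 50 mm and 8.59 degrees, less where a joint would pass 70% of its speed; a pose out of reach is approached as far as the arm can. A call with a gripper value outside its range is refused whole. The fingers move at their own pace and stop on an object; the grip force is fixed at half the most. Time passes only in rows, so rows that do not move let the fingers close. It gives the time, the measured TCP pose, the force, the opening and the grip force at its end, in the units of the state.
- manip.read_state(): the state, without advancing time (a new reading comes with each control period).
- manip.capture(name): name is "side" or "top" or "wrist"; returns a dict with "img" (384x512x3 uint8, red, green, blue), "z_map" (384x512 float32, m along the optical axis (not along the pixel's ray), 0 where there is no reading), "fx", "fy", "cx", "cy" (pixels), "R" (3x3) and "t" (3): a world point X has camera coordinates R X + t. Camera axes: x right, y down, z forward; pixel columns grow to the right and rows downward; lengths in m; the calibration is good to about 2 mm. A picture is of the moment at which its call begins.
- manip.close_job(): hands the job in; it is judged then, once.
Trained networks look in a picture, given as the dict that the camera call returned (one of the last four; its "shot" number tells which), for a name from the list of things; names that differ only in an ending like _2 or _b are one class to them, and where a whole thing is asked for, a point or a joint stands for the part that bears it (a point fixed in the world has none). Each returns a list of dicts, best first, with "p" (0 to 1); they miss things now and then, are a little off and sometimes report something else, mostly with a low value. They report only what shows in the picture. A call takes as long as a camera call. They do not tell look-alikes from the thing itself.
- manip.regions_of(picture, thing): "region" (384x512 bool, what is visible of it) and "rect" ([left, top, width, height] in pixels, round what is visible of it).
The state is a dict: "t": time; "joint_positions": joint angles; "dq": joint speeds; "joint_torque": joint torques, N m; "position": TCP position; "eef_rot": TCP orientation; "wrist_force": force on the tool from outside, world axes, zero at the start; "moment": the same for the moment, N m; "finger_gap": finger opening in m; "finger_force": force on a finger pad.
Only numpy, scipy, OpenCV 4.12 (cv2) and the standard library are available. Lean on these libraries where they do the work, as an engineer would, in place of code of your own. Each camera call takes 0.05 s, during which the arm holds its last target. There are 200 camera calls.

## Working session

There is one attempt and no reset: what is moved stays moved. The work goes in short steps, Python scripts to look and compute and a tool call to move; the robot and the scene stay as the last step left them, time stands still between calls to the robot, and variables do not carry over. Pictures are saved under pics/ and viewed, at most 10 in all, crops included, and the job is handed in when it is done.

Besides the shell and the picture viewer there is one more tool, called after "Call:" as name(argument=value, ...) on one line, values as JSON. arm_command: Moves the arm, as the interface text tells. Its arguments: {"type":"object","properties":{"increments":{"type":"string"}},"required":["increments"]}

```bash
mkdir -p pics; ls
cat > h.py <<'E'
import numpy as np, cv2
from plant import manip
def px2w(c,u,v,z):
    p=np.array([(u-c['cx'])/c['fx']*z,(v-c['cy'])/c['fy']*z,z]); return c['R'].T@(p-c['t'])
def cloud(c,mask=None):
    z=c['z_map']; m=z>0
    if mask is not None: m&=mask
    v,u=np.nonzero(m); zz=z[m]
    p=np.stack([(u-c['cx'])/c['fx']*zz,(v-c['cy'])/c['fy']*zz,zz],1)
    return (p-c['t'])@c['R']
def proj(c,X):
    p=c['R']@np.array(X)+c['t']; return c['fx']*p[0]/p[2]+c['cx'],c['fy']*p[1]/p[2]+c['cy']
def save(c,n): cv2.imwrite('pics/'+n+'.png',c['img'][:,:,::-1])
E
python3 - <<'E'
from h import *
for n in ['top','side']:
    c=manip.capture(n); save(c,n+'0')
    print(n,c['R'].round(2).tolist(),c['t'].round(3))
    for th in ['spring','torch','seat','rod_top','pad','press_arm','hinge']:
        try:
            for r in manip.regions_of(c,th):
                P=cloud(c,r['region'])
                print(th,round(r['p'],2),r['rect'],np.median(P,0).round(3),P.min(0).round(3),P.max(0).round(3))
        except Exception as e: print(th,e)
print(manip.tcp_to_tips, manip.read_state())
a=cv2.imread('pics/top0.png');b=cv2.imread('pics/side0.png')
cv2.imwrite('pics/both0.png',cv2.resize(np.vstack([a,b]),(400,600)))
E
```

```text
pics
top [[0.03, -1.0, 0.02], [-0.98, -0.03, -0.19], [0.19, -0.01, -0.98]] [-0.015  0.503  1.12 ]
spring 0.55 [319.8, 190.4, 12.5, 11.5] [ 0.523 -0.204  0.031] [ 0.504 -0.223 -0.003] [ 0.547 -0.188  0.061]
spring 0.5 [354.7, 208.3, 12.8, 10.7] [ 0.467 -0.31   0.031] [ 0.452 -0.34  -0.003] [ 0.482 -0.293  0.061]
torch 0.6 [153.9, 192.3, 12.8, 12.9] [0.496 0.286 0.06 ] [ 0.484  0.277 -0.   ] [0.519 0.312 0.08 ]
torch 0.43 [206.3, 139.0, 40.6, 94.6] [0.524 0.098 0.022] [ 0.399  0.031 -0.006] [0.675 0.159 0.238]
seat 0.73 [206.1, 140.0, 41.4, 93.0] [0.528 0.098 0.023] [ 0.401  0.033 -0.006] [0.702 0.163 0.238]
rod_top 0.77 [206.9, 139.6, 40.6, 93.9] [0.525 0.097 0.022] [ 0.399  0.033 -0.004] [0.684 0.153 0.238]
pad 0.69 [211.2, 140.2, 18.0, 34.8] [0.593 0.111 0.149] [ 0.568  0.088 -0.005] [0.669 0.143 0.238]
press_arm 0.63 [210.7, 138.2, 24.0, 38.0] [0.594 0.111 0.161] [ 0.569  0.085 -0.003] [0.669 0.143 0.238]
hinge 0.83 [207.6, 140.7, 39.8, 95.0] [0.526 0.098 0.022] [ 0.399  0.03  -0.006] [0.675 0.159 0.238]
hinge 0.5 [153.0, 189.3, 15.8, 15.3] [0.496 0.286 0.062] [ 0.484  0.277 -0.   
[... 1140 characters left out ...]
87 0.236]
0.0726 {'t': 0.8, 'joint_positions': array([ 1.09090990e+00,  8.72197263e-02,  1.37070176e+00,  1.79974283e-05,
        1.68360571e+00, -1.03132513e-01]), 'dq': array([ 0.00015492,  0.00081104,  0.00069528,  0.00223136, -0.00015916,
       -0.00095171]), 'joint_torque': array([ 1.88210329e-04, -3.51669252e+01, -3.13444412e+01, -2.12252708e-04,
        1.55081962e-04, -2.88752472e-05]), 'position': array([0.20236895, 0.51142816, 0.30392919]), 'eef_rot': array([5.88306317e-01, 3.08601515e+00, 1.06550706e-04]), 'wrist_force': array([-0.47907938, -0.18177712,  0.14122821]), 'moment': array([ 0.02551706,  0.00513142, -0.00647821]), 'finger_force': 0.0, 'finger_gap': 0.08520835033452494}
```

View both.

Run:
```python
import cv2,numpy as np
a=cv2.imread('pics/top0.png')[110:250,120:400];b=cv2.imread('pics/side0.png')[80:340,140:340]
a=cv2.resize(a,None,fx=2,fy=2);b=cv2.resize(b,None,fx=2.3,fy=2.3)[:600]
o=np.zeros((598,800,3),np.uint8);o[:280,:340]=a[:,:340];o[290:570,:340]=a[:,220:560];o[:min(598,b.shape[0]),340:]=b[:598,:460]
cv2.imwrite('pics/c0.png',o)
```

```text
(no output)
```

View pics/c0.png

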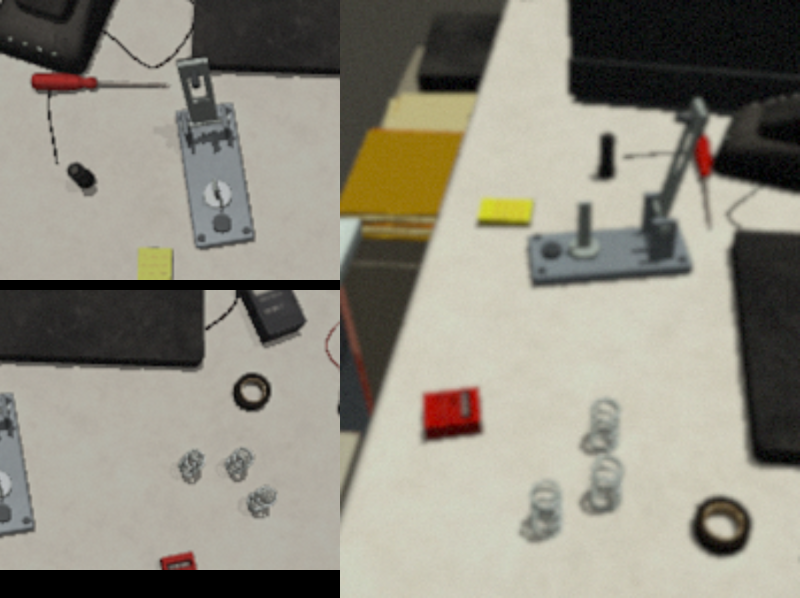

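Call:
arm_command(increments="5 1.8 -4.6 0.5 0;5 1.8 -4.6 0.5 0;5 1.8 -4.6 0.5 0;5 1.8 -4.6 0.5 0;5 1.8 -4.6 0.5 0;5 1.8 -4.6 0.5 0;5 1.8 -4.6 0.5 0;5 1.8 -4.6 0.5 0")

```text
t: 1.6
position: [0.3464, 0.1416, 0.3445]
eef_rot: [0.587, 3.085, 0.001]
wrist_force: [1.5, -0.1, -0.0]
finger_gap: 0.05
finger_force: 0.0
```

Run:
```python
from h import *
c=manip.capture('wrist'); save(c,'w1'); np.savez('w1.npz',**{k:v for k,v in c.items()})
s=manip.read_state();print(s['t'],s['position'],s['eef_rot'],s['joint_positions'])
print(c['fx'],-c['R'].T@c['t'],c['R'].round(2).tolist())
```

```text
1.65 [0.3494487  0.1347802  0.34531143] [ 0.60595117  3.07637116 -0.00851253] [ 0.22147351 -0.31674246  1.65293966 -0.00763507  1.80200221 -0.96212524]
291.79181679851075 [0.26885473 0.17376047 0.41445919] [[0.37, 0.93, 0.0], [0.88, -0.35, 0.33], [0.31, -0.12, -0.94]]
```

View pics/w1.png

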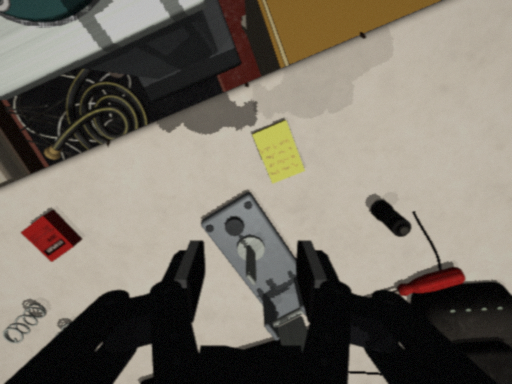

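Run:
```python
from h import *
c=dict(np.load('w1.npz'))
P=cloud(c)
def near(P,lo,hi,x0=.42,x1=.70,y0=0.02,y1=.18):
    m=(P[:,2]>lo)&(P[:,2]<hi)&(P[:,0]>x0)&(P[:,0]<x1)&(P[:,1]>y0)&(P[:,1]<y1); return P[m]
for n,cc in (('w',c),('top',manip.capture('top')),('side',manip.capture('side'))):
    P=cloud(cc)
    b=near(P,.014,.024,.35)
    print(n,'base',len(b),end=' ')
    if len(b)>50:
        r=cv2.minAreaRect((b[:,:2]*1000).astype(np.float32)); print(r)
    for lo,hi in ((.025,.034),(.04,.07),(.07,.095),(.095,.115)):
        q=near(P,lo,hi,.42,.52,.06,.13)
        if len(q): print(lo,len(q),q.mean(0).round(4),q.min(0).round(3),q.max(0).round(3))
    q=near(P,.1,.3,.53); 
    if len(q): print('arm',len(q),q.mean(0).round(4),q.min(0).round(3),q.max(0).round(3))
```

```text
w base 5373 ((507.90655517578125, 84.38884735107422), (133.797119140625, 350.1446838378906), 76.78778839111328)
0.025 693 [0.4584 0.091  0.0288] [0.421 0.071 0.025] [0.498 0.114 0.034]
0.04 111 [0.474  0.0941 0.0555] [0.468 0.088 0.04 ] [0.484 0.097 0.07 ]
0.07 110 [0.4747 0.0943 0.0828] [0.468 0.089 0.07 ] [0.486 0.098 0.095]
0.095 89 [0.4757 0.0937 0.1013] [0.468 0.089 0.095] [0.486 0.098 0.106]
arm 358 [0.5804 0.1165 0.1095] [0.574 0.094 0.1  ] [0.586 0.134 0.129]
top base 1441 ((541.1780395507812, 92.493896484375), (133.32164001464844, 285.9936828613281), 87.80461883544922)
0.025 209 [0.4638 0.0847 0.0293] [0.422 0.062 0.025] [0.517 0.124 0.034]
0.04 4 [0.4727 0.0853 0.0556] [0.469 0.084 0.048] [0.481 0.087 0.068]
0.07 6 [0.4733 0.0856 0.081 ] [0.469 0.083 0.071] [0.487 0.088 0.09 ]
0.095 14 [0.4773 0.0872 0.104 ] [0.47  0.084 0.098] [0.486 0.091 0.11 ]
arm 399 [0.5972 0.1113 0.1823] [0.576 0.089 0.1  ] [0.622 0.135 0.238]
side base 1089 ((514.8916015625, 101.52556610107422), (145.78082275390625, 334.2300109863281), 87.58275604248047)
0.025 133 [0.4605 0.083  0.0295] [0.421 0.068 0.025] [0.496 0.107 0.034]
0.04 46 [0.4779 0.089  0.0546] [0.47  0.085 0.04 ] [0.486 0.093 0.069]
0.07 40 [0.4778 0.0888 0.0825] [0.47  0.085 0.071] [0.485 0.092 0.094]
0.095 21 [0.4771 0.0892 0.101 ] [0.47  0.083 0.095] [0.485 0.094 0.106]
arm 370 [0.5973 0.109  0.1788] [0.576 0.09  0.101] [0.621 0.139 0.236]
```

Call:
arm_command(increments="5 1.9 -4.2 -1.5 0;5 1.9 -4.2 -1.5 0;5 1.9 -4.2 -1.5 0;5 1.9 -4.2 -1.5 0;5 1.9 -4.2 -1.5 0;5 1.9 -4.2 -1.5 0;5 1.9 -4.2 -1.5 0;5 1.9 -4.2 -1.5 0")

```text
t: 2.55
position: [0.4997, -0.1922, 0.2231]
eef_rot: [0.584, 3.087, 0.002]
wrist_force: [0.7, 0.7, 0.7]
finger_gap: 0.0502
finger_force: 0.0
```

Call:
arm_command(increments="5 0 0 0 0;5 0 0 0 0")

```text
t: 2.75
position: [0.4988, -0.1914, 0.2225]
eef_rot: [-0.587, -3.083, -0.003]
wrist_force: [0.3, 0.5, 0.3]
finger_gap: 0.0498
finger_force: 0.0
```

Run:
```python
from h import *
c=manip.capture('wrist'); save(c,'w2'); np.savez('w2.npz',**{k:v for k,v in c.items()})
s=manip.read_state();print(s['t'],s['position'],s['eef_rot'],s['joint_positions'])
print(-c['R'].T@c['t'])
P=cloud(c); q=P[(P[:,2]>.05)&(P[:,2]<.065)]
for r in manip.regions_of(c,'spring'):
    P=cloud(c,r['region']); 
    if not len(P): continue
    q=P[P[:,2]>.053]; print(round(r['p'],2),r['rect'],len(q),q.mean(0) if len(q) else '',q.min(0) if len(q) else '',q.max(0) if len(q) else '', P[:,2].max())
a=c['img'][:,:,::-1]; x,y=map(int,proj(c,[.52,-.2,.057])); print(x,y)
y0=max(0,y-60);x0=max(0,x-80)
cv2.imwrite('pics/w2c.png',cv2.resize(a[y0:y0+120,x0:x0+160],None,fx=4.5,fy=4.5,interpolation=cv2.INTER_CUBIC))
print(x0,y0)
```

```text
2.8 [ 0.49880277 -0.19087893  0.22355044] [-5.85276694e-01 -3.08541201e+00 -2.20958185e-03] [-4.72144880e-01  8.24313809e-02  1.53587988e+00  1.02601082e-03
  1.52478936e+00 -1.66806065e+00]
[ 0.42153666 -0.15938884  0.29277675]
0.92 [231.2, 185.9, 34.2, 49.6] 372 [ 0.51782444 -0.19823974  0.05605168] [ 0.50367048 -0.2138276   0.05340688] [ 0.53385768 -0.18336632  0.05798934] 0.05798934013492318
0.84 [98.5, 175.0, 55.7, 53.3] 420 [ 0.46817263 -0.30330527  0.05658807] [ 0.45241376 -0.3187663   0.05303558] [ 0.48292074 -0.28736959  0.05867473] 0.058674725730045375
0.66 [161.9, 212.0, 43.8, 50.9] 214 [ 0.51326208 -0.26671275  0.0647496 ] [ 0.47757702 -0.28555552  0.05400754] [ 0.5297984  -0.21179808  0.16636955] 0.16636954790427863
247 220
167 160
```

View pics/w2c.png

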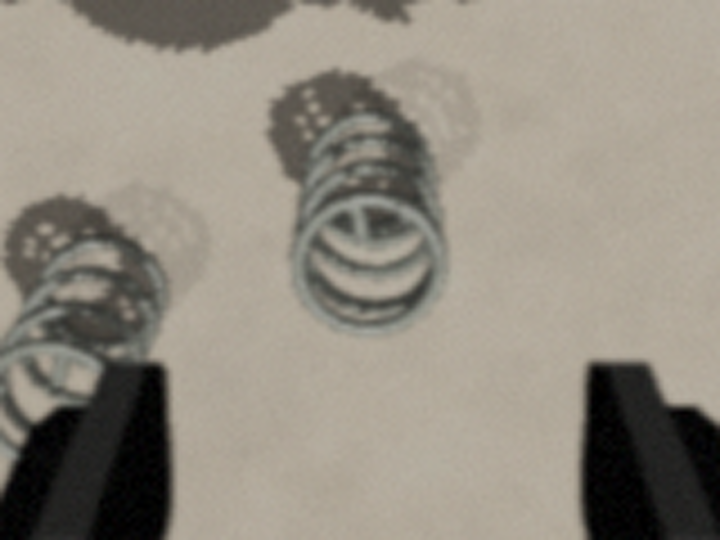

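Run:
```python
from h import *
c=dict(np.load('w2.npz'))
def pl(u,v,z=.0555):
    d=c['R'].T@np.array([(u-c['cx'])/c['fx'],(v-c['cy'])/c['fy'],1]); o=-c['R'].T@c['t']; return o+d*(z-o[2])/d[2]
cc=lambda x,y: pl(167+x/4.5-.4,160+y/4.5-.4)
C=[cc(*p) for p in ((369,197),(369,330),(297,262),(443,262))]
print(np.array(C).round(4)); m=np.array([(C[0]+C[1])/2,(C[2]+C[3])/2]);print(m)
ce=m.mean(0)
for a in ((355,200),(362,238)):
    d=cc(*a)-ce; print(d,np.hypot(*d[:2]),np.arctan2(d[1],d[0]))
```

```text
[[ 0.5059 -0.1936  0.0555]
 [ 0.5324 -0.2041  0.0555]
 [ 0.5134 -0.2118  0.0555]
 [ 0.5239 -0.1851  0.0555]]
[[ 0.51914235 -0.19881942  0.0555    ]
 [ 0.51867971 -0.19842326  0.0555    ]]
[-1.34498335e-02  2.29684066e-03 -6.93889390e-18] 0.013644540959233502 2.9724533098908497
[-5.55760440e-03  6.18871403e-04 -6.93889390e-18] 0.005591955693887098 3.030693748508379
```

Call:
arm_command(increments="5.2 1.2 -0.5 -3 0;5.2 0.8 -0.25 -3 0;5.2 0 0 -3 0;5.2 0 0 -2.5 0;5.2 0 0 -1.1 0;5.2 0 0 0 0;5.2 0 0 0 0")

```text
t: 3.55
position: [0.5192, -0.1996, 0.0998]
eef_rot: [0.586, 3.084, -0.001]
wrist_force: [0.2, -0.2, 0.1]
finger_gap: 0.0521
finger_force: 0.0
```

Call:
arm_command(increments="5.2 0 0.1 -0.2 0;2.4 0 0 0 0;2.4 0 0 0 0;2.4 0 0 0 0;2.4 0 0 0 0;2.4 0 0 0 0")

```text
t: 4.15
position: [0.5187, -0.1993, 0.0963]
eef_rot: [0.588, 3.085, -0.0]
wrist_force: [0.6, -0.0, 1.2]
finger_gap: 0.0285
finger_force: 59.0
```

Call:
arm_command(increments="2.4 0 0 4 0;2.4 0 0 4 -0.1;2.4 -0.5 2.5 4 -0.14;2.4 -0.5 3.5 2 -0.14;2.4 -0.5 3.5 2 -0.14;2.4 -0.5 3.5 0 -0.14;2.4 -0.5 3.5 0 -0.14;2.4 -0.5 3.5 0 -0.14")

```text
t: 4.95
position: [0.4877, 0.0022, 0.2558]
eef_rot: [-1.93, -2.479, 0.001]
wrist_force: [0.6, -0.2, -0.9]
finger_gap: 0.0285
finger_force: 59.2
```

Call:
arm_command(increments="2.4 -0.5 2 0 -0.14;2.4 -0.5 1 0 -0.14;2.4 -0.5 0 0 -0.03;2.4 0 0 0 0;2.4 0 0 0 0")

```text
t: 5.45
position: [0.4734, 0.0302, 0.2558]
eef_rot: [2.282, 2.159, -0.001]
wrist_force: [0.0, 1.1, -0.3]
finger_gap: 0.0285
finger_force: 59.2
```

Run:
```python
from h import *
c=manip.capture('wrist'); save(c,'w3'); np.savez('w3.npz',**{k:v for k,v in c.items()})
s=manip.read_state();print(s['t'],s['position'],s['eef_rot'],s['joint_positions'],s['wrist_force'])
P=cloud(c)
for lo,hi in ((.025,.034),(.04,.07),(.07,.095),(.097,.112)):
    q=P[(P[:,2]>lo)&(P[:,2]<hi)&(abs(P[:,0]-.477)<.03)&(abs(P[:,1]-.09)<.03)]
    if len(q): print(lo,len(q),q.mean(0).round(4),q.min(0).round(4),q.max(0).round(4))
    if len(q)and lo>.09: print(cv2.minAreaRect((q[:,:2]*1000).astype(np.float32)))
print(proj(c,[.477,.09,.104]))
for th in ('spring','rod_top','tape_roll'):
  for r in manip.regions_of(c,th): print(th,r['p'],r['rect'])
```

```text
5.5 [0.47348966 0.03014174 0.25583793] [ 2.28229668e+00  2.15853033e+00 -3.57489753e-04] [-5.58336103e-02 -6.75549733e-02  1.62204668e+00 -3.26493350e-04
  1.58708697e+00 -1.13130112e-04] [ 0.77571624 -0.05556947 -0.01391545]
0.025 1114 [0.4776 0.094  0.028 ] [0.447  0.0719 0.0251] [0.4984 0.1128 0.0338]
0.04 48 [0.4778 0.0952 0.0557] [0.4692 0.0933 0.0404] [0.4862 0.0967 0.0692]
0.07 55 [0.4774 0.0952 0.0832] [0.4689 0.0932 0.0702] [0.4857 0.0968 0.0949]
0.097 195 [0.478  0.0926 0.1029] [0.4689 0.0883 0.097 ] [0.4866 0.0963 0.1055]
((477.90228271484375, 92.29146575927734), (17.750226974487305, 5.9636406898498535), 11.345893859863281)
(np.float64(249.64061581463915), np.float64(128.03941507412452))
spring 0.65 [217.3, 210.8, 66.8, 102.9]
rod_top 0.6 [173.2, 26.2, 338.8, 145.1]
tape_roll 0.57 [353.2, 373.3, 15.9, 10.7]
```

View pics/w3.png

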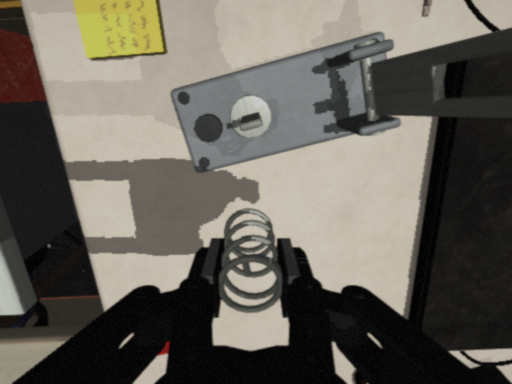

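Run:
```python
import cv2
a=cv2.imread('pics/w3.png')[200:320,170:330]
cv2.imwrite('pics/w3c.png',cv2.resize(a,None,fx=5,fy=5,interpolation=cv2.INTER_CUBIC))
```

```text
(no output)
```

View pics/w3c.png

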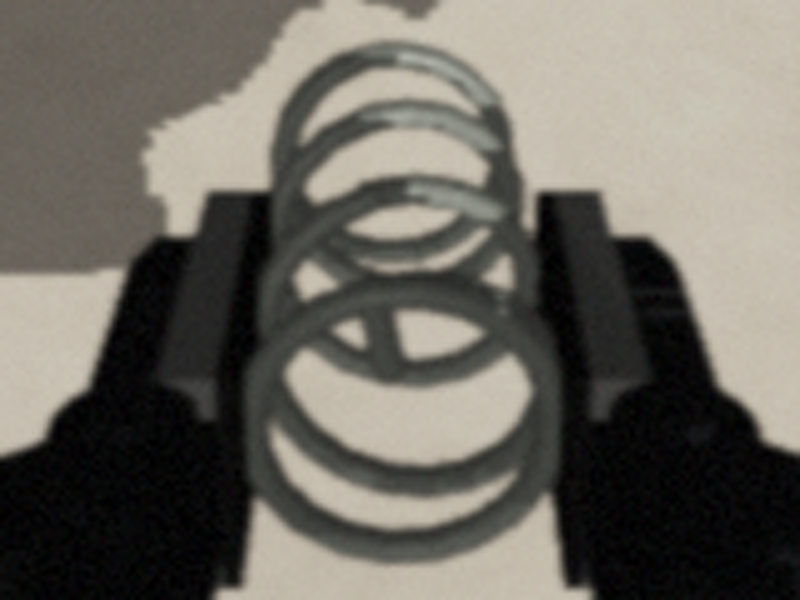

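Run:
```python
from h import *
c=dict(np.load('w3.npz'))
def pl(u,v,z):
    d=c['R'].T@np.array([(u-c['cx'])/c['fx'],(v-c['cy'])/c['fy'],1]); o=-c['R'].T@c['t']; return o+d*(z-o[2])/d[2]
cc=lambda x,y: pl(170+x/5-.4,200+y/5-.4,.215)
for th in (0,):
    C=np.array([cc(*p) for p in ((405,275),(405,560),(247,400),(557,400))]); print(C.round(4))
    ce=np.array([(C[2]+C[3])[0]/2,(C[0]+C[1])[1]/2,.215]); print(ce, manip.read_state()['position'])
for a in ((376,292),(388,378)):
    d=cc(*a)-ce; print(d,np.hypot(*d[:2]),np.arctan2(d[1],d[0]))
P=cloud(c); q=P[(P[:,2]>.2)&(P[:,2]<.23)&(np.hypot(P[:,0]-.473,P[:,1]-.03)<.018)]; print(len(q),np.percentile(q[:,2],[5,50,95]))
# bottom ring far edge
C=pl(170+395/5-.4,200+42/5-.4,.161); print(C)
```

```text
[[0.4753 0.0489 0.215 ]
 [0.4737 0.0185 0.215 ]
 [0.4605 0.0369 0.215 ]
 [0.4882 0.0354 0.215 ]]
[0.47433839 0.03370504 0.215     ] [0.47356676 0.03030162 0.2558446 ]
[-0.00166291  0.01363106  0.        ] 0.0137321148061747 1.6921905354141138
[-0.00112098  0.00481295  0.        ] 0.004941770937341734 1.7996250853191509
2436 [0.20253917 0.21371389 0.22413761]
[0.47417931 0.0488242  0.161     ]
```

Call:
arm_command(increments="2.4 0.2 3 0 0;2.4 0.15 3 0 0;2.4 0 0 -2 0;2.4 0 0 -2 0;2.4 0 0 0 0;2.4 0 0 0 0")

```text
t: 6.25
position: [0.4769, 0.0906, 0.2159]
eef_rot: [-2.283, -2.158, 0.001]
wrist_force: [0.0, 0.5, 0.4]
finger_gap: 0.0284
finger_force: 59.3
```

Run:
```python
from h import *
c=manip.capture('wrist'); save(c,'w4'); np.savez('w4.npz',**{k:v for k,v in c.items()})
s=manip.read_state();print(s['t'],s['position'],s['eef_rot'])
d=manip.capture('side'); save(d,'s4'); np.savez('s4.npz',**d)
a=c['img'][180:330,160:340][:,:,::-1]
x,y=map(int,proj(d,[.478,.09,.12])); print(x,y)
b=d['img'][y-50:y+50,x-50:x+50][:,:,::-1]
a=cv2.resize(a,None,fx=2.6,fy=2.6,interpolation=2);b=cv2.resize(b,(330,390),interpolation=2)
cv2.imwrite('pics/c4.png',np.hstack([a,b]))
for n,cc in (('w',c),('s',d)):
  P=cloud(cc)
  for lo,hi in ((.04,.07),(.07,.1),(.10,.11),(.125,.14),(.14,.165)):
    q=P[(P[:,2]>lo)&(P[:,2]<hi)&(abs(P[:,0]-.477)<.019)&(abs(P[:,1]-.09)<.02)]
    if len(q): print(n,lo,len(q),np.median(q,0).round(4),q.min(0).round(4),q.max(0).round(4))
```

```text
6.3 [0.47736729 0.09065681 0.2167827 ] [2.28256983e+00 2.15740856e+00 1.43655253e-03]
246 162
w 0.04 251 [0.4778 0.0952 0.0561] [0.469  0.0917 0.04  ] [0.4872 0.0971 0.07  ]
w 0.07 245 [0.4785 0.0953 0.0817] [0.4689 0.0921 0.07  ] [0.4871 0.0973 0.0999]
w 0.1 106 [0.4785 0.0943 0.1029] [0.4692 0.0914 0.1001] [0.4859 0.0964 0.1046]
w 0.125 427 [0.48   0.1025 0.1348] [0.4634 0.0789 0.125 ] [0.492  0.1081 0.14  ]
w 0.14 1477 [0.4729 0.1    0.1556] [0.458  0.0771 0.14  ] [0.496  0.1082 0.165 ]
s 0.04 44 [0.4767 0.0884 0.0561] [0.4704 0.0837 0.0401] [0.4857 0.092  0.069 ]
s 0.07 48 [0.4777 0.0884 0.0864] [0.47   0.0847 0.0709] [0.4852 0.0924 0.0989]
s 0.1 12 [0.4775 0.0901 0.1045] [0.4699 0.0848 0.1005] [0.4847 0.0919 0.1061]
s 0.125 23 [0.4793 0.0863 0.1313] [0.4641 0.0763 0.1261] [0.4902 0.1055 0.139 ]
s 0.14 50 [0.4723 0.081  0.1526] [0.4588 0.075  0.1415] [0.4958 0.1076 0.1647]
```

View pics/c4.png

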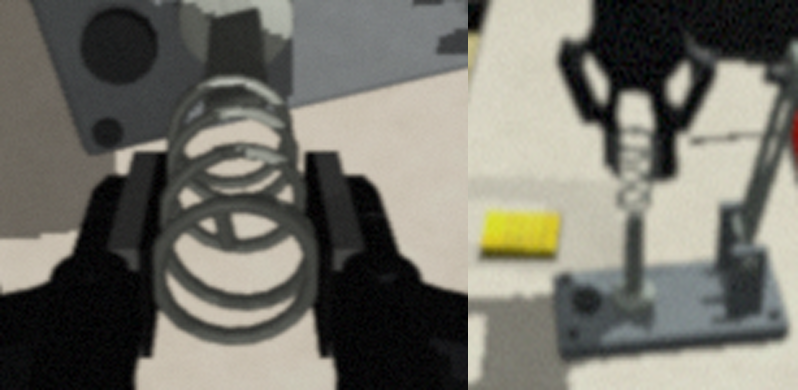

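Call:
arm_command(increments="2.4 0 0.07 -1 0;2.4 0 0 -1 0;2.4 0 0 -1 0;2.4 0 0 -1 0;2.4 0 0 -1 0;2.4 0 0 -1 0;2.4 0 0 0 0")

```text
t: 7.05
position: [0.4759, 0.0915, 0.1538]
eef_rot: [-2.281, -2.157, 0.004]
wrist_force: [0.2, -0.3, -1.0]
finger_gap: 0.0286
finger_force: 59.3
```

Call:
arm_command(increments="2.4 0 0 -0.5 0;2.4 0 0 -0.5 0;2.4 0 0 -0.5 0;2.4 0 0 -0.5 0;2.4 0 0 -0.2 0;2.4 0 0 0 0")

```text
t: 7.65
position: [0.4766, 0.0916, 0.1335]
eef_rot: [-2.282, -2.158, 0.001]
wrist_force: [0.0, -0.2, -0.9]
finger_gap: 0.0288
finger_force: 59.2
```

Call:
arm_command(increments="2.4 0 0 -0.4 0;2.4 0 0 -0.3 0;2.4 0 0 -0.2 0;2.4 0 0 0 0")

```text
t: 8.05
position: [0.4771, 0.0916, 0.1251]
eef_rot: [2.283, 2.158, 0.001]
wrist_force: [0.2, -0.7, 1.5]
finger_gap: 0.0289
finger_force: 59.3
```

Call:
arm_command(increments="2.4 0 0 -0.1 0;2.4 0 0 -0.1 0;2.4 0 0 0 0;4.6 0 0 0 0;4.6 0 0 0 0;4.6 0 0 0 0")

```text
t: 8.65
position: [0.4766, 0.0916, 0.1226]
eef_rot: [-2.283, -2.158, 0.001]
wrist_force: [0.8, -0.1, -0.6]
finger_gap: 0.046
finger_force: 0.0
```

Run:
```python
from h import *
c=manip.capture('wrist'); save(c,'w5'); d=manip.capture('side'); save(d,'s5')
s=manip.read_state();print(s['t'],s['position'],s['wrist_force'],s['finger_gap'])
a=c['img'][120:330,130:360][:,:,::-1]
x,y=map(int,proj(d,[.51,.09,.09])); 
b=d['img'][y-50:y+50,x-50:x+50][:,:,::-1]
cv2.imwrite('pics/c5.png',np.hstack([cv2.resize(a,(430,390),interpolation=2),cv2.resize(b,(370,390),interpolation=2)]))
for n,cc in (('w',c),('s',d)):
  P=cloud(cc)
  q=P[(P[:,2]>.03)&(P[:,2]<.11)&(abs(np.hypot(P[:,0]-.477,P[:,1]-.09)-.013)<.002)]
  print(n,len(q),np.percentile(q[:,2],[50,90,95,99]))
```

```text
8.75 [0.47672823 0.09160356 0.1226764 ] [-0.37227867 -0.36376503  0.30102761] 0.04605591586216054
w 785 [0.08228131 0.08453572 0.08484706 0.09061192]
s 58 [0.06095937 0.0848597  0.08557915 0.08616769]
```

View pics/c5.png

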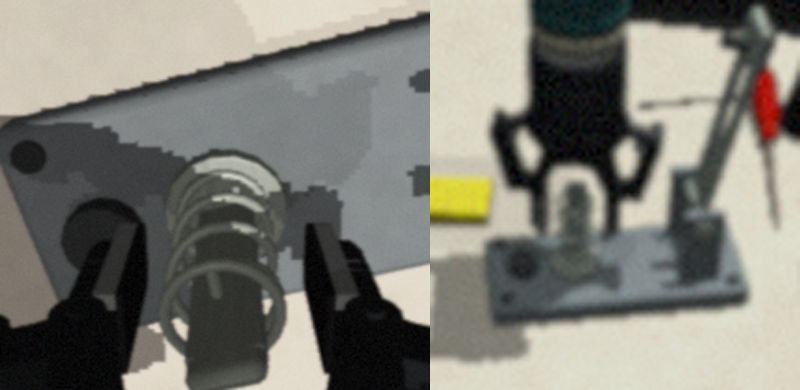

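Call:
arm_command(increments="4.6 0 0 1 0;4.6 0 0 3 0;4.6 0 0 4 0;4.6 0 0 4 0.14;0 0 0 4 0.14;0 0 0 4 0.14;0 0 0 2 0.14;0 0 0 0 0.14")

```text
t: 9.55
position: [0.4778, 0.0917, 0.3488]
eef_rot: [1.392, 2.807, 0.008]
wrist_force: [0.7, -0.5, -0.3]
finger_gap: 0.0
finger_force: 0.0
```

Call:
arm_command(increments="0 0 0 0 0.14;0 0 0 0 0.14;0 0 0 0 0.14;0 0 0 0 0.14;0 0 0 0 0.14;0 0 0 0 0.14;0 0 0 0 0.14;0 0 0 0 0.14")

```text
t: 10.35
position: [0.4767, 0.0916, 0.3438]
eef_rot: [-0.312, 3.125, 0.0]
wrist_force: [-0.0, -0.4, 0.3]
finger_gap: 0.0
finger_force: 0.0
```

Run:
```python
from h import *
c=manip.capture('side'); save(c,'s6'); d=manip.capture('top')
s=manip.read_state();print(s['t'],s['position'],s['eef_rot'],s['wrist_force'],s['finger_gap'],s['joint_positions'])
R=cv2.Rodrigues(s['eef_rot'])[0];print(R.round(2).tolist())
u=np.array([np.cos(.198),np.sin(.198),0]);o=np.array([.4775,.089,0]);n=np.array([-u[1],u[0],0])
for cc in (c,d):
  P=cloud(cc)-o; sx=P@u; sy=P@n
  for lo,hi in ((.1,.13),(.13,.16),(.16,.19),(.19,.22),(.22,.26)):
    m=(P[:,2]>lo)&(P[:,2]<hi)&(abs(sy)<.04)&(sx>.07)&(sx<.2)
    if m.any(): print(lo,m.sum(),np.percentile(sx[m],[0,5,50,95,100]).round(3),np.percentile(sy[m],[5,50,95]).round(3))
  m=(sx>.155)&(sx<.35)&(abs(sy)<.15)&(P[:,2]>.03)&(P[:,2]<.3); print('behind',m.sum(),(P[m]+o).max(0) if m.any() else '',(P[m]+o).min(0) if m.any() else '')
  q=(np.hypot(sx,sy)<.016)&(np.hypot(sx,sy)>.011)&(P[:,2]>.03)&(P[:,2]<.12); print('spring',np.percentile(P[q][:,2],[90,97,100]))
```

```text
10.45 [0.47676405 0.09161574 0.34371252] [-3.02452494e-01  3.12611255e+00  1.01277766e-04] [ 0.56604902 -0.38967541 -0.3855063 ] 0.00010869530765009172 [ 7.29530765e-02 -6.21099679e-02  1.44354508e+00  8.67578793e-05
  1.75927632e+00 -1.69072727e+00]
[[-0.98, -0.19, 0.0], [-0.19, 0.98, 0.0], [-0.0, -0.0, -1.0]]
0.1 66 [0.102 0.102 0.106 0.112 0.116] [-0.019 -0.008  0.017]
0.13 70 [0.108 0.11  0.114 0.12  0.121] [-0.019 -0.003  0.017]
0.16 69 [0.116 0.118 0.122 0.128 0.13 ] [-0.019 -0.012  0.017]
0.19 79 [0.108 0.116 0.128 0.138 0.141] [-0.018 -0.014  0.014]
0.22 90 [0.107 0.11  0.133 0.142 0.144] [-0.017 -0.003  0.015]
behind 1946 [0.8482062  0.30463583 0.09704668] [ 0.67772654 -0.02308007  0.03000208]
spring [0.08530673 0.08617777 0.08734775]
behind 1678 [0.8476304  0.30438576 0.10673554] [ 0.67917934 -0.02267884  0.03003656]
spring [0.08617025 0.08715826 0.0881833 ]
```

Call:
arm_command(increments="0 4.2 0.8 0 0;0 4.2 0.8 0 0;0 4.2 0.7 0 0;0 4.2 0.8 0 0;0 0 0 0 0;0 0 0 -3 0;0 0 0 -3 0;0 0 0 -1.6 0")

```text
t: 11.25
position: [0.6436, 0.1225, 0.2642]
eef_rot: [0.298, -3.123, -0.0]
wrist_force: [1.0, 0.9, -0.3]
finger_gap: 0.0
finger_force: 0.0
```

Call:
arm_command(increments="0 0 0 0 0;0 -1 -0.2 0 0;0 -1 -0.2 0 0;0 0 0 0 0")

```text
t: 11.65
position: [0.624, 0.1185, 0.2699]
eef_rot: [-0.302, 3.123, 0.0]
wrist_force: [-0.1, 0.7, 0.3]
finger_gap: 0.0
finger_force: 0.0
```

Call:
arm_command(increments="0 -0.98 -0.2 0 0;0 -0.98 -0.2 0 0;0 -0.98 -0.2 0 0;0 -0.98 -0.2 0 0;0 -0.98 -0.2 0 0;0 0 0 0 0")

```text
t: 12.25
position: [0.5745, 0.1084, 0.2671]
eef_rot: [0.303, -3.126, -0.0]
wrist_force: [-0.9, 0.4, -0.3]
finger_gap: 0.0003
finger_force: 0.0
```

```bash
cat > arm.py <<'E'
from h import *
c=manip.capture('side')
s=manip.read_state();print(s['t'],s['position'],s['wrist_force'])
u=np.array([np.cos(.198),np.sin(.198),0]);o=np.array([.4775,.089,0]);n=np.array([-u[1],u[0],0])
P=cloud(c)-o; sx=P@u; sy=P@n
for lo in np.arange(.08,.26,.02):
    m=(P[:,2]>lo)&(P[:,2]<lo+.02)&(sy<-.012)&(sy>-.024)&(sx>-.1)&(sx<.2)
    if m.any(): print(lo.round(2),m.sum(),np.percentile(sx[m],[0,5,50,95,100]).round(3))
E
python3 arm.py
```

```text
12.3 [0.57500029 0.10847386 0.2666515 ] [ 0.55789191 -0.5276433   0.05208224]
0.08 16 [-0.003 -0.001  0.097  0.101  0.101]
0.1 14 [0.09  0.091 0.093 0.098 0.1  ]
0.12 17 [0.086 0.088 0.092 0.095 0.095]
0.14 16 [0.084 0.084 0.087 0.091 0.091]
0.16 18 [0.08  0.08  0.084 0.089 0.089]
0.18 20 [0.076 0.076 0.081 0.085 0.085]
0.2 42 [0.074 0.074 0.084 0.104 0.106]
0.22 40 [0.07  0.071 0.079 0.104 0.105]
0.24 8 [0.085 0.086 0.089 0.091 0.091]
```

Arm is following (now about 1.4 rad). Keep pushing.

Call:
arm_command(increments="0 -0.98 -0.2 0 0;0 -0.98 -0.2 -0.2 0;0 -0.98 -0.2 -0.2 0;0 -0.98 -0.2 -0.2 0;0 -0.98 -0.2 -0.2 0;0 -0.98 -0.2 -0.2 0;0 0 0 0 0")

```text
t: 13.0
position: [0.5157, 0.0964, 0.2568]
eef_rot: [0.303, -3.126, -0.0]
wrist_force: [0.2, 0.1, 0.2]
finger_gap: 0.0
finger_force: 0.0
```

```bash
python3 arm.py
```

```text
13.05 [0.51641172 0.09649713 0.25706036] [ 0.36112177  0.22292006 -0.01344417]
0.08 20 [0.079 0.082 0.088 0.095 0.095]
0.1 22 [0.063 0.066 0.073 0.082 0.083]
0.12 20 [0.05  0.053 0.059 0.066 0.066]
0.14 22 [0.032 0.035 0.044 0.053 0.054]
0.16 23 [0.018 0.02  0.026 0.035 0.038]
0.18 37 [0.    0.003 0.014 0.043 0.046]
0.2 37 [-0.002 -0.002  0.034  0.045  0.045]
0.22 4 [0.028 0.028 0.033 0.041 0.042]
0.24 18 [0.024 0.024 0.027 0.053 0.056]
```

Call:
arm_command(increments="0 0 0 3 0;0 0 0 4 0;0 0 0 0 0;0 0 0 0 0;0 0 0 0 0;0 0 0 0 0;0 0 0 0 0;0 0 0 0 0")

```text
t: 13.85
position: [0.5169, 0.0966, 0.326]
eef_rot: [0.303, -3.125, -0.0]
wrist_force: [-0.5, -0.3, -0.8]
finger_gap: 0.0003
finger_force: 0.0
```

```bash
python3 arm.py
```

```text
13.9 [0.51694034 0.09661894 0.32624198] [-0.71908152 -0.40708867  0.02117604]
0.08 36 [-0.003  0.052  0.07   0.087  0.09 ]
0.1 50 [0.002 0.009 0.031 0.053 0.059]
0.12 49 [-0.047 -0.038 -0.013  0.009  0.013]
0.14 28 [-0.049 -0.048 -0.037 -0.024 -0.024]
```

Falling slowly; wait and move over the pad.

Call:
arm_command(increments="0 -2.8 -0.6 0 0;0 -2.8 -0.6 0 0;0 -2.9 -0.5 0 0;0 0 0 0 0;0 0 0 0 0;0 0 0 0 0;0 0 0 0 0;0 0 0 0 0")

```text
t: 14.7
position: [0.4327, 0.0797, 0.3266]
eef_rot: [0.303, -3.126, -0.0]
wrist_force: [0.6, 0.1, -0.4]
finger_gap: -0.0
finger_force: 0.0
```

```bash
python3 arm.py
python3 - <<'E'
from h import *
c=manip.capture('wrist'); save(c,'w7'); d=manip.capture('side'); save(d,'s7')
u=np.array([np.cos(.198),np.sin(.198),0]);o=np.array([.4775,.089,0])
x,y=map(int,proj(d,[.51,.09,.09])); 
b=d['img'][y-50:y+50,x-50:x+50][:,:,::-1]
cv2.imwrite('pics/c7.png',np.hstack([cv2.resize(c['img'][:,:,::-1],(430,390)),cv2.resize(b,(370,390),interpolation=2)]))
P=cloud(c)-o; sx=P@u; sy=P@np.array([-u[1],u[0],0])
for a in np.arange(-.08,.06,.01):
    m=(abs(sx-a)<.005)&(abs(sy)<.022)&(P[:,2]>.05)&(P[:,2]<.15)
    if m.any(): print(a.round(2),m.sum(),np.percentile(P[m][:,2],[5,50,95]).round(4),sy[m].min(),sy[m].max())
E
```

```text
14.75 [0.43260209 0.07968645 0.32668787] [-0.04289027  1.30666256 -0.26093785]
0.08 141 [-0.062 -0.05   0.008  0.078  0.096]
0.1 16 [-0.062 -0.062 -0.052 -0.037 -0.033]
-0.06 328 [0.0938 0.1014 0.1031] -0.015834762395701626 0.02192992297179185
-0.05 329 [0.1    0.1012 0.1026] -0.015951484881192062 0.021879057321907744
-0.04 306 [0.0989 0.1001 0.1013] -0.016360193800371934 0.021999683341963904
-0.03 225 [0.0944 0.0989 0.1001] -0.015633552691436257 0.02158185758297689
-0.02 145 [0.0919 0.094  0.0954] -0.015989884598863306 0.02181121649421084
-0.01 338 [0.0542 0.0906 0.1005] -0.016294943709453967 0.02199056146610276
-0.0 174 [0.0823 0.0918 0.1041] -0.015277164979529467 0.021170384899759604
0.01 227 [0.0591 0.0896 0.1024] -0.015608591528603862 0.021352723380792145
0.02 118 [0.0875 0.0892 0.0903] -0.01580956806908265 0.02164639757460719
0.03 167 [0.0823 0.0872 0.0889] -0.016077151258803168 0.021825753221568264
0.04 39 [0.0851 0.0866 0.088 ] -0.016255431892081167 0.02189828090510339
0.05 7 [0.0852 0.0861 0.0871] -0.015171075183699876 0.020947359539207764
```

View pics/c7.png

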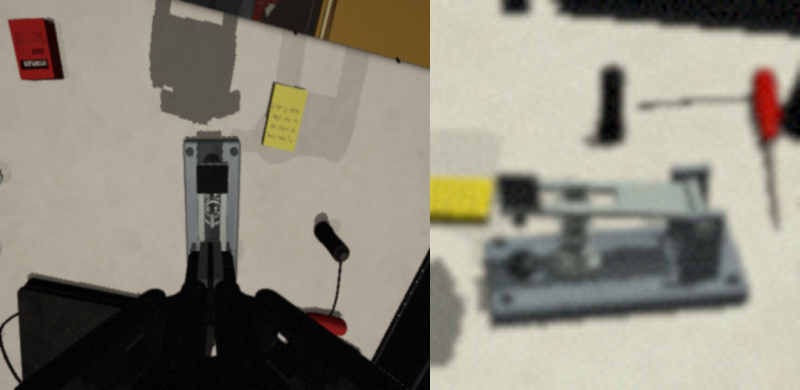

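Call:
arm_command(increments="0 0 0 -4 0;0 0 0 -4 0;0 0 0 -4 0;0 0 0 -2 0;0 0 0 0 0;0 0 0 -1 0;0 0 0 -0.5 0;0 0 0 -0.5 0")

```text
t: 15.65
position: [0.4328, 0.0797, 0.168]
eef_rot: [-0.303, 3.125, -0.0]
wrist_force: [-0.2, 0.3, 0.6]
finger_gap: -0.0001
finger_force: 0.5
```

Call:
arm_command(increments="0 0 0 -0.4 0;0 0 0 -0.4 0;0 0 0 -0.2 0;0 0 0 0 0")

```text
t: 16.05
position: [0.4321, 0.0795, 0.1569]
eef_rot: [-0.303, 3.127, -0.0]
wrist_force: [-1.6, -1.5, 2.3]
finger_gap: 0.0003
finger_force: 1.0
```

Call:
arm_command(increments="0 0 0 -0.15 0;0 0 0 -0.1 0;0 0 0 0 0")

```text
t: 16.35
position: [0.4321, 0.0796, 0.1551]
eef_rot: [-0.303, 3.127, -0.0]
wrist_force: [-3.3, -1.6, 5.8]
finger_gap: 0.0002
finger_force: 2.8
```

Call:
arm_command(increments="0 0 0 -0.1 0;0 0 0 -0.1 0;0 0 0 0 0")

```text
t: 16.65
position: [0.4321, 0.0796, 0.1549]
eef_rot: [-0.303, 3.127, -0.0]
wrist_force: [-7.3, -0.8, 14.1]
finger_gap: -0.0
finger_force: 7.3
```

Run:
```python
from h import *
d=manip.capture('side');s=manip.read_state();print(s['t'],s['position'],s['wrist_force'])
u=np.array([np.cos(.198),np.sin(.198),0]);o=np.array([.4775,.089,0])
P=cloud(d)-o; sx=P@u; sy=P@np.array([-u[1],u[0],0])
for a in np.arange(-.06,.09,.01):
    m=(abs(sx-a)<.005)&(sy>-.022)&(sy<-.013)&(P[:,2]>.05)&(P[:,2]<.15)
    if m.any(): print(a.round(2),m.sum(),np.percentile(P[m][:,2],[5,50,95]).round(4))
```

```text
16.7 [0.43211312 0.07953486 0.15491945] [-8.18565871 -0.83239143 14.54520579]
-0.06 16 [0.0754 0.0824 0.1469]
-0.05 22 [0.075  0.0884 0.1133]
-0.04 22 [0.0733 0.0828 0.1156]
-0.03 12 [0.0733 0.079  0.1138]
-0.02 10 [0.0746 0.0781 0.0804]
-0.01 7 [0.0761 0.0786 0.0807]
0.0 9 [0.0735 0.0783 0.0807]
0.01 12 [0.0722 0.0779 0.0808]
0.02 8 [0.0718 0.0784 0.08  ]
0.03 6 [0.0746 0.0767 0.0787]
0.04 11 [0.0741 0.0781 0.0811]
0.05 9 [0.0725 0.0789 0.0802]
0.06 6 [0.0732 0.0785 0.0817]
0.07 11 [0.0746 0.0774 0.0803]
0.08 9 [0.075  0.0792 0.0806]
```

Call:
arm_command(increments="0 0 0 0 0;0 0 0 0 0;0 0 0 0.5 0;0 0 0 0.7 0;0 0 0 1 0;0 0 0 2 0;0 0 0 4 0;0 0 0 4 0")

```text
t: 17.5
position: [0.4316, 0.0797, 0.275]
eef_rot: [0.303, -3.125, -0.001]
wrist_force: [0.3, -0.5, -0.1]
finger_gap: 0.0001
finger_force: 0.0
```

Call:
arm_command(increments="0 -2 0 3 0;0 0 0 0 0;0 0 0 0 0;0 0 0 0 0")

```text
t: 17.9
position: [0.4118, 0.0796, 0.303]
eef_rot: [0.303, -3.125, -0.0]
wrist_force: [0.5, 0.5, 0.1]
finger_gap: 0.0001
finger_force: 0.0
```

```bash
python3 arm.py
python3 - <<'E'
from h import *
c=manip.capture('wrist'); d=manip.capture('side'); t=manip.capture('top')
u=np.array([np.cos(.198),np.sin(.198),0]);o=np.array([.4775,.089,0])
x,y=map(int,proj(d,[.51,.09,.09])); 
b=d['img'][y-50:y+50,x-50:x+50][:,:,::-1]
cv2.imwrite('pics/c8.png',np.hstack([cv2.resize(t['img'][100:270,120:400,::-1],(430,390)),cv2.resize(b,(370,390),interpolation=2)]))
P=cloud(c)-o; sx=P@u; sy=P@np.array([-u[1],u[0],0])
for a in (-.055,-.04,0.02,.03):
    m=(abs(sx-a)<.005)&(abs(sy)<.022)&(P[:,2]>.05)&(P[:,2]<.15)
    if m.any(): print(a,m.sum(),np.percentile(P[m][:,2],[5,50,95]).round(4))
E
```

```text
17.95 [0.41176035 0.07961494 0.30262174] [ 0.04398055 -0.05920097  0.06595176]
0.08 144 [-0.062 -0.056  0.002  0.074  0.1  ]
0.1 7 [-0.062 -0.061 -0.053 -0.043 -0.041]
-0.055 359 [0.098  0.0993 0.1005]
-0.04 317 [0.0966 0.0977 0.0989]
```

View pics/c8.png

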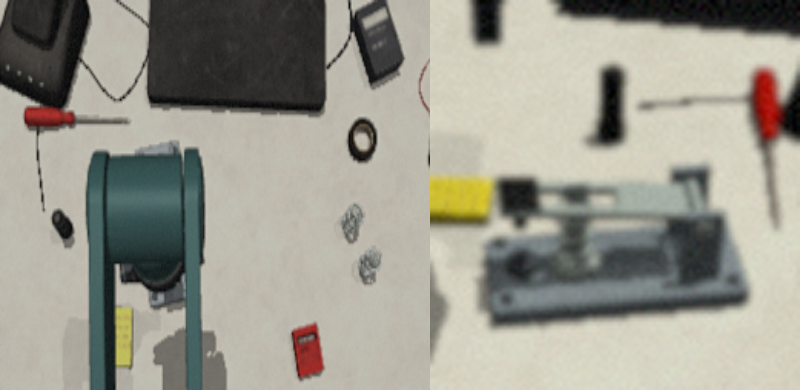

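The arm has risen and the robot is clear of everything, and the other items look undisturbed. I'm handing the job in.

```bash
python3 -c "
from plant import manip
print(manip.close_job())"
```

```text
the job is handed in; nothing more can be done
None
```

The spring is seated on the press. I swung the arm onto it, pressed the pad to its stop for about half a second and let it go; the spring lifted it back, and I handed the job in at about 18 s with the robot clear.

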